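Reload the chart-paper roll tray on the ECG trolley

ROBOT

A 6-joint arm with a two-finger parallel gripper is mounted at the origin on the work surface. World frame = base frame: x ahead of the robot, y to its left, z up, the work surface at z = 0. Lengths are in mm, angles in rad, forces in N, time in s.
With the tool pointing down it reaches from about 275 to 975 mm from the base axis. Payload 8.4 kg.
Tool frame: the origin (TCP) lies at the very end of the fingers, on their centre line; the grasp point (between the pads) lies 19 mm behind it; z points along the fingers, y is the line along which they close (so a half turn about z gives the same grasp; the last joint's range is limited). The gripper opens to 92 mm and grips with 3 to 60 N. Pads are 20 mm wide; open, the fingers measure 128 mm over their backs; the gripper's body (75 mm by 189 mm) begins 69 mm behind the grasp point.
Start: joints at [-1.189, 0.353, 1.633, -0, 1.155, -0.002], TCP at [234.028, -579.533, 214.583] pointing down, gripper open.
Joint ranges: [-2.63, 2.63], [-0.92, 2.1], [0.06, 2.66], [-1.3, 4.44], [0, 2.69], [-3.02, 3.02]. Speed limits (rad/s): [2.22, 2.22, 2.79, 3.14, 3.14, 3.14].

INTERFACE

Orientations are given as a 3x3 rotation matrix whose columns are the frame's x, y, z axes.
In Python, from rig import r, optics gives the robot as it stands.
- The arm moves only by the tool carry_out, never from a script. Its arguments are lists of equal length, an entry for each row: "rotation": the turn, a rotation vector about the tool's x, y, z in degrees, a list of three; "translation": the shift along the tool's x, y, z in cm, a list of three; "fingers": the finger opening in cm, from 0 to 9.19. A call has 1 to 10 rows; each row shifts and turns the commanded pose from where the row before left it, along the tool's axes as they then stand; what a row does not reach is not made up. A row lasts 1/12 s, in which the tool goes at most 41.7 mm and 7.16 degrees, less where a joint would pass 70% of its speed; a pose out of reach is approached as far as the arm can. A call is refused whole if a number of a shift passes 4.17 or a number of a turn 7.16, either way. A call with a gripper value outside its range is refused whole. The fingers move at their own pace and stop on an object; "grip_force" is the grip in N (left out, the last holds). Time passes only in rows, so rows that do not move let the fingers close. It gives the time, the measured TCP pose, the force, the opening and the grip force at its end, in the units of the state.
- r.state(): the state, without advancing time (a new reading comes with each control period).
- optics.camera(name): name is "scene" or "top" or "wrist"; returns (picture, depth): 384x512x3 uint8, red, green, blue; 384x512 float32, mm along the optical axis (not along the pixel's ray), 0 where there is no reading.
- optics.get_calibration(name): a dict with "fovy" (degrees; the focal length in pixels is half the picture's height over the tangent of half this angle, whatever the lens; pixels are square), "cx", "cy" (the principal point, pixels), "dist_coeffs" ([k1, k2, p1, p2, k3] as OpenCV has them; the pictures are not rectified), "world_from_camera" (4x4, takes a point from camera to world coordinates). Camera axes: x right, y up, looking along -z (the intrinsics and any distortion apply to the point x, -y, -z); pixel columns grow to the right and rows downward; lengths in mm; the calibration is good to about 2 mm. A picture is of the moment at which its call begins: read the wrist's pose just before it. get_calibration takes no time and is no camera call; for the wrist camera it gives the pose at the moment of the call.
- r.sign_off(): hands the job in; it is judged then, once.
The state is a dict: "clock": time; "q": joint angles; "joint_velocities": joint speeds; "joint_torque": joint torques, N m; "tcp_pos": TCP position; "orientation": TCP orientation; "ft_force": force on the tool from outside, world axes, zero at the start; "ft_torque": the same for the moment, N m; "opening": opening from 0.0 (shut) to 1.0 (fully open); "finger_force": force on a finger pad.
Only numpy, scipy, OpenCV 4.12 (cv2) and the standard library are available. Lean on these libraries where they do the work, as an engineer would, in place of code of your own. Each camera call takes 0.05 s, during which the arm holds its last target. There are 200 camera calls.

TASK

In one of the two sloping trays a roll of chart paper is still lying in the low pick-up end. Push it up the gutter with a fingertip, over the sprung tongue, until it and the roll already stored there are tight against the top stop, then let go, so that the tongue stands up behind it and it cannot roll back. Do not pick the roll up, and leave the full tray and everything else on the trolley as they are.

Things in the scene. Friction and masses are not known exactly. Their poses are not given: they have to be found in the camera images.
- roll: The roll of pinkish chart paper to be pushed up: a cylinder 50 mm in diameter and 80 mm wide with a brown core, lying across the gutter at its low end (against the low front lip). Its weight is 100 to 180 g. Origin at its centre; its y axis is the roll's axis, and it turns as it rolls. It touches the gutter floor, 25 mm below its centre, all the way. Smooth and slippery.
- stored_roll: The like roll already stored in the same tray, further up, resting on the uphill side of the sprung tongue. Origin at its centre. It must be pushed further up by the other roll, 50 mm from centre to centre, until it meets the top stop.
- tray_bay (a point): The place of the pushed roll's centre when it lies at the low end of its tray, against the front lip. Its x axis points up along the gutter (which rises 8 degrees), its y axis lies across the gutter, its z axis stands square to the gutter floor, which is 25 mm below.
- tray_home (a point): The place of the pushed roll's centre when the job is done and it rests on the tongue; same axes as tray_bay, 113 mm further up the gutter. With both rolls tight against the top stop the pushed roll's centre is 5 mm further up than this; let go, it rolls back those 5 mm on to the tongue.
- tray_tongue (a joint): Sprung bronze tongue in that gutter's floor, 50 mm wide, 29 mm long, hinged at its downhill end; its uphill edge stands 9 mm above the floor, 19 mm downhill of tray_home. In rad: 0 up (rest), 0.29 flush. A roll pushed over it presses it down; it springs up behind the roll. With the stored roll ahead this takes 2 to 5 N for the first few mm, then about 1 N; 6 N or more means home on the stop.
- tray_stop: The top stop: the upright end plate of that gutter, 42 mm above the gutter floor, facing downhill. Origin at the tray's origin, on the trolley top below the middle of the tray.
- full_tray: The second tray, of the same make, already full with two rolls behind its tongue. Leave it alone. Origin on the trolley top below its middle; x points towards its high end, y across.
- full_roll_low: Lower of the two rolls in the full tray, 50 mm in diameter, 80 mm wide; origin at its centre. Leave alone.
- full_roll_high: Upper roll in the full tray, like the other; origin at its centre. Leave alone.
- gel_bottle: Standing gel bottle, pale blue, 54 mm in diameter, 150 mm tall with its cap; origin at the centre of its underside, z up. Leave alone.
- tub: Closed pale green plastic tub, 108 x 138 mm, 62 mm tall; origin at the centre of its underside. Leave alone.
- tray: The tray being loaded: grey aluminium gutter fixed to the trolley top, 220 mm long, 90 mm wide, open above; 84 mm between side walls that stand 32 mm above its floor. Its low front lip is only 9 mm high, outer face 22 mm downhill of tray_bay, so a finger can come in behind the roll from outside it. Origin on the trolley top below its middle; x towards its high end, y across.
Mind the look-alikes: they are no part of the job. Leave any green or turquoise look-alike of the roll alone.

How it is judged:
By the outcome, as a careful person would: the job done as asked, in the order asked, and still so for the second after the job is handed in, with the robot touching nothing.
It also fails if it takes over 38 s, if anything falls off the work surface, if the arm or the gripper's body presses on something with over 40 N, if the wrist force passes 120 N, or if a joint passes its speed limit or range.

## Working session

There is one attempt and no reset: what is moved stays moved. The work goes in short steps, Python scripts to look and compute and a tool call to move; the robot and the scene stay as the last step left them, time stands still between calls to the robot, and variables do not carry over. Pictures are saved under pics/ and viewed, at most 10 in all, crops included, and the job is handed in when it is done.

Besides the shell and the picture viewer there is one more tool, called by a JSON object that holds its "method" and its "body", one argument or row to a line. carry_out: Moves the arm, as the interface text tells. Its arguments: {"type":"object","properties":{"rotation":{"type":"array"},"translation":{"type":"array"},"fingers":{"type":"array"},"grip_force":{"type":"number"}},"required":["rotation","translation","fingers"]}

```bash
ls; mkdir -p pics; cat > h.py <<'E'
import numpy as np, cv2
from rig import r, optics
def K(c):
    f=192/np.tan(np.radians(c["fovy"])/2); return np.array([[f,0,c["cx"]],[0,f,c["cy"]],[0,0,1.]])
def ray(c,uv):
    p=cv2.undistortPoints(np.array(uv,float).reshape(-1,1,2),K(c),np.array(c["dist_coeffs"],float)).reshape(-1,2)
    d=np.c_[p[:,0],-p[:,1],-np.ones(len(p))]; T=np.array(c["world_from_camera"]); return T[:3,3],d@T[:3,:3].T
def plane(c,uv,z):
    o,d=ray(c,uv); return o+d*((z-o[2])/d[:,2])[:,None]
def pts(c,dep,uv):
    o,d=ray(c,uv); uv=np.array(uv).astype(int); return o+d*dep[uv[:,1],uv[:,0]][:,None]
def cloud(c,dep):
    v,u=np.mgrid[:384,:512]; P=pts(c,dep,np.c_[u.ravel(),v.ravel()]).reshape(384,512,3); P[dep==0]=np.nan; return P
E
python3 - <<'E'
from h import *
for n in ("scene","top"):
    c=optics.get_calibration(n); p,d=optics.camera(n); np.savez(f"{n}.npz",p=p,d=d)
    cv2.imwrite(f"pics/{n}.png",cv2.resize(p[:,:,::-1],(800,600)))
    print(n,c,(d>0).mean())
s=r.state();print(s["ft_force"],s["clock"],s["orientation"])
E
```

```text
pics
scene {'fovy': 45.896119168750396, 'cx': 252.60921037088534, 'cy': 181.33697280487985, 'dist_coeffs': array([-0.08050077,  0.        ,  0.        ,  0.        ,  0.        ]), 'world_from_camera': array([[ 7.63379117e-01, -3.69041960e-01,  5.30151257e-01,
         1.20588741e+03],
       [ 6.45856630e-01,  4.50074491e-01, -6.16686441e-01,
        -7.45089951e+02],
       [-1.10243842e-02,  8.13167255e-01,  5.81925664e-01,
         7.92614766e+02],
       [ 0.00000000e+00,  0.00000000e+00,  0.00000000e+00,
         1.00000000e+00]])} 0.9959462483723959
top {'fovy': 48.2617830484866, 'cx': 260.5764001531823, 'cy': 191.69844357033736, 'dist_coeffs': array([-0.04539714,  0.        ,  0.        ,  0.        ,  0.        ]), 'world_from_camera': array([[-1.57675412e-02,  9.87288999e-01, -1.58151250e-01,
         3.61311444e+02],
       [-9.99649290e-01, -1.89312434e-02, -1.85176971e-02,
         1.27690419e+01],
       [-2.12763184e-02,  1.57803806e-01,  9.87241246e-01,
         1.30361466e+03],
       [ 0.00000000e+00,  0.00000000e+00,  0.00000000e+00,
         1.00000000e+00]])} 0.9959055582682291
[-0.80424208 -0.65962268  0.13488987] 0.1 [[ 9.27262969e-01  3.74410432e-01 -4.63239127e-04]
 [ 3.74410719e-01 -9.27262236e-01  1.16591863e-03]
 [ 6.98795072e-06 -1.25455487e-03 -9.99999213e-01]]
```

View pics/scene.png

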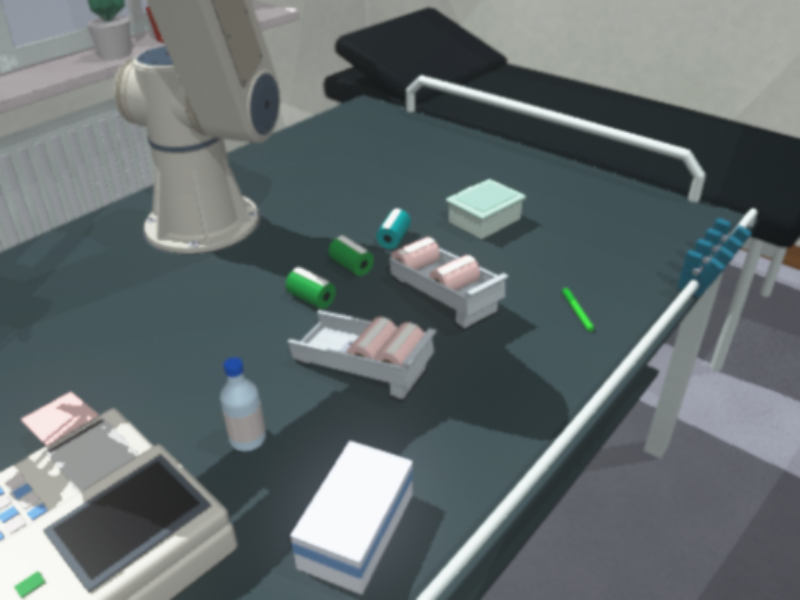

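View pics/top.png

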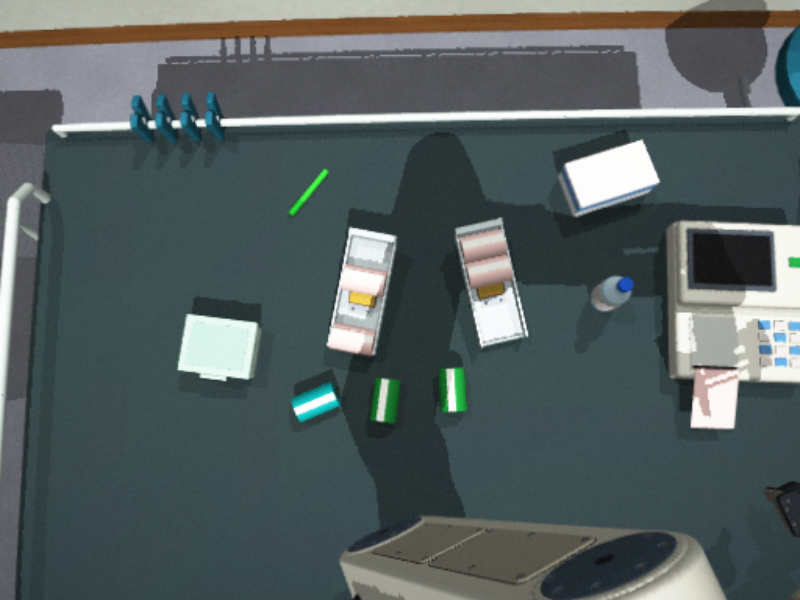

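The candidates, in top-view pixels at 800x600:
- Loose pink roll at the low end of the left tray (352,340).
- Stored pink roll in the same tray (362,282).
- Full-tray pink rolls (485,245) and (488,270).
- Green rolls (385,400) and (452,390), and a turquoise roll (315,402).

I choose (352,340): it is pink and lies at the low end, downhill of the brass tongue. Next I measure it from the two views.

```bash
python3 - <<'E'
from h import *
for n in ("top","scene"):
    z=np.load(n+".npz"); p,d=z["p"],z["d"]; c=optics.get_calibration(n); P=cloud(c,d)
    if n=="top":
        cv2.imwrite("pics/crop.png",cv2.resize(p[130:280,180:350,::-1],(680,600),interpolation=cv2.INTER_CUBIC))
    hsv=cv2.cvtColor(p,cv2.COLOR_RGB2HSV)
    X=P.reshape(-1,3)
    print(n,"table z",np.nanmedian(P[...,2][(P[...,2]<20)&(P[...,2]>-20)]))
    for name,lo,hi in (("pink",(0,25,110),(14,140,255)),("pink2",(170,25,110),(180,140,255)),("green",(50,120,50),(75,255,255)),("turq",(80,120,50),(98,255,255)),("brass",(15,110,80),(30,255,255))):
        m=cv2.inRange(hsv,lo,hi); k,l,st,ce=cv2.connectedComponentsWithStats(m)
        for i in range(1,k):
            if st[i,4]>40:
                q=P[l==i]; q=q[~np.isnan(q[:,0])]
                if len(q) and 300<np.median(q[:,0])<900 and abs(np.median(q[:,1]))<500: print(name,ce[i].round(),st[i,4],np.median(q,0).round(1),"zmax",np.percentile(q[:,2],95).round(1),q.min(0).round(),q.max(0).round())
E
```

```text
top table z -0.23827600759318557
pink [306. 151.] 88 [676.4 -99.9  82.9] zmax 88.8 [ 658. -140.   70.] [690. -64.  92.]
pink [310. 163.] 342 [ 641.8 -110.1   79.8] zmax 89.4 [ 608. -151.   57.] [664. -69.  94.]
pink [235. 179.] 156 [605.2 107.   72.3] zmax 80.8 [569.  75.  51.] [628. 161.  86.]
pink [314. 177.] 235 [ 598.  -120.2   75.8] zmax 82.8 [ 581. -160.   55.] [617. -79.  85.]
pink [227. 210.] 101 [508.2 135.8  58.1] zmax 64.1 [491.  98.  40.] [522. 176.  67.]
pink [229. 223.] 92 [471.5 120.5  54.1] zmax 66.7 [462. 103.  -3.] [483. 184.  70.]
green [197. 123.] 176 [793.6 234.1   9.1] zmax 14.6 [747. 197.  -5.] [843. 274.  17.]
green [294. 249.] 196 [393.6 -59.1  44.8] zmax 51.2 [352. -73.  -5.] [433. -47.  54.]
green [283. 250.] 136 [391.4 -26.6  41.8] zmax 48.1 [352. -34.  -3.] [431. -19.  49.]
green [240. 255.] 116 [377.5  99.6  42.5] zmax 47.6 [336.  90.  -4.] [420. 112.  53.]
green [251. 257.] 218 [371.3  67.5  43.9] zmax 51.7 [333.  53.  -2.] [415.  88.  55.]
turq [200. 252.] 205 [388.2 217.2  44.2] zmax 50.8 [362. 177.  -7.] [412. 266.  55.]
turq [204. 262.] 149 [358.4 2
[... 173 characters left out ...]
[568.7 125.5  30.8] zmax 36.4 [557. 101.  18.] [582. 150.  39.]
scene table z 0.8012600013482825
pink [268. 164.] 271 [512.4 135.8  55. ] zmax 64.5 [459.  98.   0.] [527. 257.  69.]
pink [293. 176.] 296 [621.5 111.2  71.2] zmax 80.0 [572.  75.  46.] [636. 155.  83.]
pink [248. 219.] 601 [ 644.6 -119.1   79.9] zmax 88.5 [ 588. -158.   -0.] [693.  20.  93.]
green [224. 165.] 355 [396.2  67.3  35.7] zmax 48.9 [283.  51.  -4.] [423. 148.  52.]
green [198. 186.] 412 [411.7 -59.7  35.8] zmax 48.9 [296. -71.  -2.] [439.  15.  52.]
green [370. 198.] 173 [798.6 237.6   9.7] zmax 13.7 [743. 195.  -3.] [844. 294.  17.]
turq [252. 148.] 284 [392.3 187.6  34.2] zmax 48.7 [311. 168.  -1.] [417. 326.  51.]
```

View pics/crop.png

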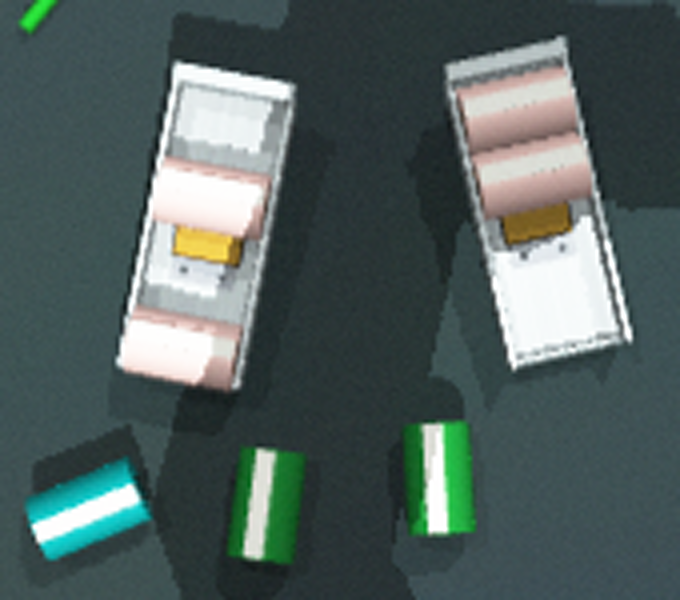

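The crop confirms it: the loose roll lies at (180,345) on the low lip, and the stored roll at (210,197) is just above the tongue. Now I fit the tray's axis and the roll's centre.

```bash
python3 - <<'E'
from h import *
from scipy.optimize import least_squares
A=[]
for n in ("top","scene"):
    z=np.load(n+".npz"); c=optics.get_calibration(n); P=cloud(c,z["d"]).reshape(-1,3); 
    P=P[(P[:,0]>440)&(P[:,0]<720)&(P[:,1]>40)&(P[:,1]<200)&(P[:,2]>8)&(P[:,2]<120)]
    rc=cv2.minAreaRect(P[:,:2].astype(np.float32)); print(n,len(P),rc,cv2.boxPoints(rc).round().tolist())
    bx=np.array(cv2.boxPoints(rc)); e=[bx[1]-bx[0],bx[2]-bx[1]]; u=max(e,key=np.linalg.norm); u/=np.linalg.norm(u); u*=np.sign(u[0])
    print(" yaw",np.degrees(np.arctan2(u[1],u[0])))
    A.append(P)
    # pair of rolls: axis points by cylinder fit
    for yaw in (np.arctan2(u[1],u[0]),):
        s=P[:,:2]@[np.cos(yaw),np.sin(yaw)]; t=P[:,:2]@[-np.sin(yaw),np.cos(yaw)]; h=P[:,2]
        tm=(np.percentile(t,2)+np.percentile(t,98))/2
        smin=s.min()
        for s0,hmin in ((smin+22,46),(smin+22+93,60)):
            k=(abs(s-s0)<40)&(abs(t-tm)<33)&(h>hmin)
            f=lambda x: np.hypot(s[k]-x[0],h[k]-x[1])-25
            x=least_squares(f,[s0,45],loss="soft_l1",f_scale=2).x
            tt=t[k]
            print(" roll s,h",x.round(1),"smin",smin.round(1),"tmid",tm.round(1),"xy",(x[0]*u+tm*np.array([-u[1],u[0]])).round(1),k.sum(),np.median(abs(f(x))).round(2))
E
```

```text
top 2469 ((584.6314697265625, 125.61068725585938), (253.34075927734375, 139.6396942138672), 0.05760097876191139) [[458.0, 195.0], [458.0, 56.0], [711.0, 56.0], [711.0, 196.0]]
 yaw 0.057600543
 roll s,h [488.8  41.1] smin 458.1 tmid 121.0 xy [488.7 121.5] 334 2.12
 roll s,h [601.3  57.7] smin 458.1 tmid 121.0 xy [601.2 121.6] 304 2.13
scene 2229 ((580.9725341796875, 123.59596252441406), (97.23443603515625, 231.2766571044922), 77.05448150634766) [[457.0, 102.0], [683.0, 50.0], [705.0, 145.0], [479.0, 197.0]]
 yaw -12.945514
 roll s,h [448.8  42.2] smin 422.9 tmid 249.7 xy [493.4 142.8] 240 1.32
 roll s,h [560.1  57.8] smin 422.9 tmid 249.7 xy [601.8 117.9] 171 1.03
```

{"method": "carry_out", "body": {
  "rotation": [
    [0, 0, 0],
    [0, 0, 0],
    [0, 0, 0],
    [0, 0, 0],
    [0, 0, 0],
    [0, 0, 0],
    [0, 0, 0],
    [0, 0, 0],
    [0, 0, 0],
    [0, 0, 0]
  ],
  "translation": [
    [2.3, -3.03, 0],
    [2.3, -3.03, 0],
    [2.3, -3.03, 0],
    [2.3, -3.03, 0],
    [2.3, -3.03, 0],
    [2.3, -3.03, 0],
    [2.3, -3.03, 0],
    [2.3, -3.03, 0],
    [2.3, -3.03, 0],
    [2.3, -3.03, 0]
  ],
  "fingers": [0, 0, 0, 0, 0, 0, 0, 0, 0, 0]
}}

```text
clock: 0.93
tcp_pos: [333.6, -210.7, 214.5]
orientation: [[0.927, 0.374, 0.0], [0.374, -0.927, 0.0], [0.0, -0.0, -1.0]]
ft_force: [1.2, 0.3, 0.1]
opening: 0.3
finger_force: 0.0
```

{"method": "carry_out", "body": {
  "rotation": [
    [0, 0, 0],
    [0, 0, 0],
    [0, 0, 0],
    [0, 0, 0],
    [0, 0, 0],
    [0, 0, 0],
    [0, 0, 0],
    [0, 0, 0],
    [0, 0, 0],
    [0, 0, 0]
  ],
  "translation": [
    [2.3, -3.03, 0],
    [2.3, -3.03, 0],
    [2.3, -3.03, 0],
    [2.3, -3.03, 0],
    [2.3, -3.03, 0],
    [2.3, -3.03, 0],
    [2.3, -3.03, 0],
    [2.3, -3.03, 0],
    [2.3, -3.03, 0],
    [2.3, -3.03, 0]
  ],
  "fingers": [0, 0, 0, 0, 0, 0, 0, 0, 0, 0]
}}

```text
clock: 1.77
tcp_pos: [433.5, 156.7, 214.5]
orientation: [[0.927, 0.375, -0.0], [0.375, -0.927, -0.0], [-0.0, 0.0, -1.0]]
ft_force: [1.1, 0.4, 0.1]
opening: 0.001
finger_force: 0.0
```

{"method": "carry_out", "body": {
  "rotation": [
    [0, 0, 6.9],
    [0, 0, 6.9],
    [0, 0, 6.9],
    [0, 0, 6.9],
    [0, 0, 6.9],
    [0, 4, 0],
    [0, 4, 0],
    [0, 0, 0],
    [0, 0, 0]
  ],
  "translation": [
    [0, 0, 0],
    [0, 0, 0],
    [0, 0, 0],
    [0, 0, 0],
    [0, 0, 0],
    [0, 0, 0],
    [0, 0, 0],
    [0, 0, 0],
    [0, 0, 0]
  ],
  "fingers": [0, 0, 0, 0, 0, 0, 0, 0, 0]
}}

```text
clock: 2.52
tcp_pos: [432.7, 154.8, 214.6]
orientation: [[0.967, -0.215, 0.134], [-0.213, -0.977, -0.03], [0.137, 0.0, -0.991]]
ft_force: [0.5, 0.4, 0.3]
opening: 0.008
finger_force: 0.0
```

```bash
cat > w.py <<'E'
from h import *
import sys
c=optics.get_calibration("wrist"); p,d=optics.camera("wrist"); np.savez("w.npz",p=p,d=d)
cv2.imwrite(f"pics/{sys.argv[1]}.png",cv2.resize(p[:,:,::-1],(800,600)))
P=cloud(c,d)
hsv=cv2.cvtColor(p,cv2.COLOR_RGB2HSV)
print(c["world_from_camera"].round(2).tolist(), r.state()["tcp_pos"].round(1), r.state()["ft_force"])
for name,lo,hi in (("brass",(15,110,60),(30,255,255)),("pink",(0,20,90),(12,140,255))):
    m=cv2.inRange(hsv,lo,hi); k,l,st,ce=cv2.connectedComponentsWithStats(m)
    for i in range(1,k):
        if st[i,4]>300:
            q=P[l==i]; q=q[~np.isnan(q[:,0])]
            if len(q): rc=cv2.minAreaRect(q[:,:2].astype(np.float32)); print(name,ce[i].round(),st[i,4],np.median(q,0).round(1),"zmax",np.percentile(q[:,2],98).round(1),"rect",np.round(rc[0],1),np.round(rc[1],1),round(rc[2],1))
E
python3 w.py w1
```

```text
[[-0.22, 0.96, 0.15, 490.14], [-0.98, -0.21, -0.03, 142.44], [-0.0, -0.16, 0.99, 395.32], [0.0, 0.0, 0.0, 1.0]] [433.5 154.9 214.8] [-0.20233811 -0.05508228  0.28820725]
brass [448.  30.] 593 [ 582.4 -123.9   32.1] zmax 37.5 rect [ 580.6 -116.8] [19.6 64.5] 12.1
brass [251.  80.] 879 [571.  125.5  32.7] zmax 38.1 rect [570.8 125.4] [50.6 21.9] 77.4
brass [236. 373.] 3284 [434.9 153.4 331.8] zmax 338.6 rect [347. 336.] [ 53.7 450.1] 27.8
pink [232. 250.] 451 [441.1 163.9 249.4] zmax 273.0 rect [441.1 164.2] [12.  6.] 82.8
```

View pics/w1.png

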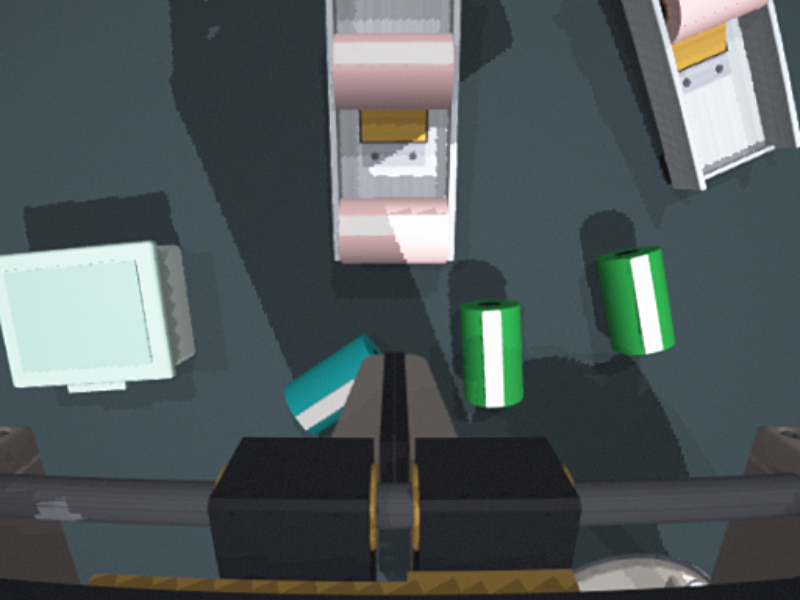

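The wrist view shows the tray upright in the picture. The roll is at (395,230), with the lip at row 262 and the fingers on the tray's centre line. I fit the roll and the floor in tool axes.

```bash
python3 - <<'E'
from h import *
from scipy.optimize import least_squares
c=optics.get_calibration("wrist"); d=np.load("w.npz")["d"]; s=r.state(); R=s["orientation"]
P=(cloud(c,d)-s["tcp_pos"])@R   # tool axes
def fit(x0,x1):
    k=P[x0:x1,220:284].reshape(-1,3); k=k[~np.isnan(k[:,0])]; return k
for rows,name in (((128,162),"roll"),((24,66),"stored")):
    k=fit(*rows); f=lambda x:np.hypot(k[:,0]-x[0],k[:,2]-x[1])-25
    x0=[np.median(k[:,0]),np.percentile(k[:,2],5)+25]
    x=least_squares(f,x0,loss="soft_l1",f_scale=2).x; print(name,"tool x,z",x.round(1),np.median(abs(f(x))).round(2))
k=fit(106,124); print("floor tool",np.median(k,0).round(1), "slope",np.polyfit(k[:,0],k[:,2],1))
# roll lateral span
row=P[140:150,190:320]; ok=row[...,2]<165; print("y span",np.percentile(row[...,1][ok],[2,98]).round(1))
print(R.round(3), s["tcp_pos"])
E
```

```text
roll tool x,z [ 36.2 178.5] 0.54
stored tool x,z [150.  178.2] 0.58
floor tool [ 74.7  -0.3 203.8] slope [-7.18308172e-03  2.04314293e+02]
y span [-38.4  36.7]
[[ 0.967 -0.216  0.134]
 [-0.214 -0.976 -0.029]
 [ 0.138 -0.    -0.99 ]] [433.48349421 154.92067714 214.76953748]
```

{"method": "carry_out", "body": {
  "rotation": [
    [0, 0, 0],
    [0, 0, 0],
    [0, 0, 0],
    [0, 0, 0],
    [0, 0, 0],
    [0, 0, 0],
    [0, 0, 0],
    [0, 0, 0]
  ],
  "translation": [
    [-1.1, 0, 2],
    [0, 0, 3.5],
    [0, 0, 3.5],
    [0, 0, 3.5],
    [0, 0, 3.5],
    [0, 0, 2.6],
    [0, 0, 0],
    [0, 0, 0]
  ],
  "fingers": [0, 0, 0, 0, 0, 0, 0, 0]
}}

```text
clock: 3.23
tcp_pos: [447.9, 150.7, 27.8]
orientation: [[0.967, -0.218, 0.132], [-0.215, -0.976, -0.032], [0.136, 0.002, -0.991]]
ft_force: [0.1, 0.3, 0.5]
opening: 0.003
finger_force: 0.0
```

```bash
python3 w.py w2|head -1
```

```text
[[-0.22, 0.96, 0.15, 505.67], [-0.98, -0.22, -0.03, 138.45], [0.0, -0.16, 0.99, 208.45], [0.0, 0.0, 0.0, 1.0]] [448.8 151.2  29.2] [ 0.02310036 -0.43556753  0.2123792 ]
```

View pics/w2.png

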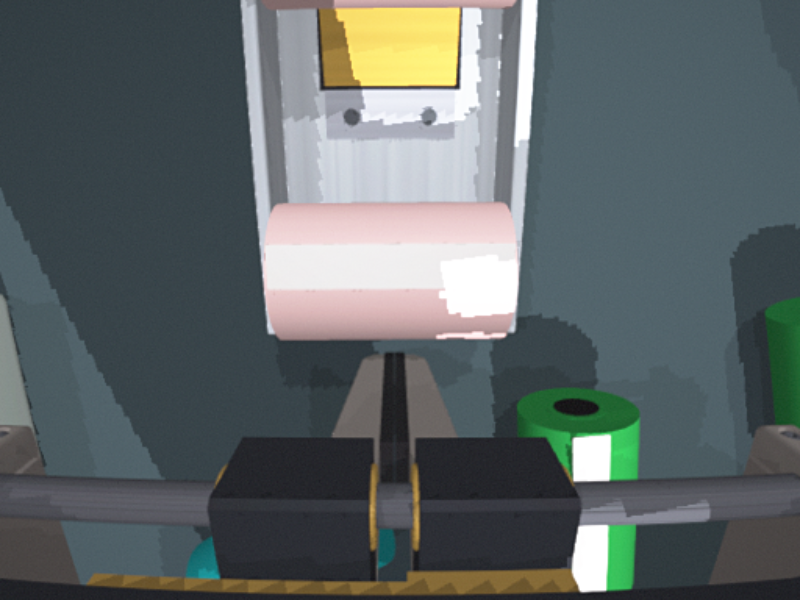

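The fingertip, around (395,360), stands behind the roll at (392,270), centred and clear of the lip. I start pushing.

{"method": "carry_out", "body": {
  "rotation": [
    [0, 0, 0],
    [0, 0, 0],
    [0, 0, 0],
    [0, 0, 0],
    [0, 0, 0],
    [0, 0, 0],
    [0, 0, 0]
  ],
  "translation": [
    [0.6, 0, 0],
    [0.6, 0, 0],
    [0.6, 0, 0],
    [0.6, 0, 0],
    [0.6, 0, 0],
    [0.6, 0, 0],
    [0.6, 0, 0]
  ],
  "fingers": [0, 0, 0, 0, 0, 0, 0]
}}

```text
clock: 3.87
tcp_pos: [489.7, 142.2, 35.1]
orientation: [[0.967, -0.217, 0.136], [-0.215, -0.976, -0.03], [0.139, -0.0, -0.99]]
ft_force: [-0.5, -0.4, 0.3]
opening: 0.008
finger_force: 0.2
```

{"method": "carry_out", "body": {
  "rotation": [
    [0, 0, 0],
    [0, 0, 0],
    [0, 0, 0],
    [0, 0, 0],
    [0, 0, 0],
    [0, 0, 0],
    [0, 0, 0]
  ],
  "translation": [
    [0.5, 0, 0],
    [0.5, 0, 0],
    [0.5, 0, 0],
    [0.5, 0, 0],
    [0.5, 0, 0],
    [0.3, 0, 0],
    [0, 0, 0]
  ],
  "fingers": [0, 0, 0, 0, 0, 0, 0]
}}

```text
clock: 4.45
tcp_pos: [516.8, 136.3, 38.7]
orientation: [[0.967, -0.217, 0.137], [-0.215, -0.976, -0.03], [0.14, -0.0, -0.99]]
ft_force: [0.2, -0.6, -0.3]
opening: 0.006
finger_force: 0.0
```

```bash
python3 w.py w3|head -1
```

```text
[[-0.22, 0.96, 0.15, 573.76], [-0.98, -0.21, -0.03, 123.82], [-0.0, -0.15, 0.99, 219.66], [0.0, 0.0, 0.0, 1.0]] [516.3 136.3  38.6] [ 0.32873077  0.27233682 -0.56948126]
```

View pics/w3.png

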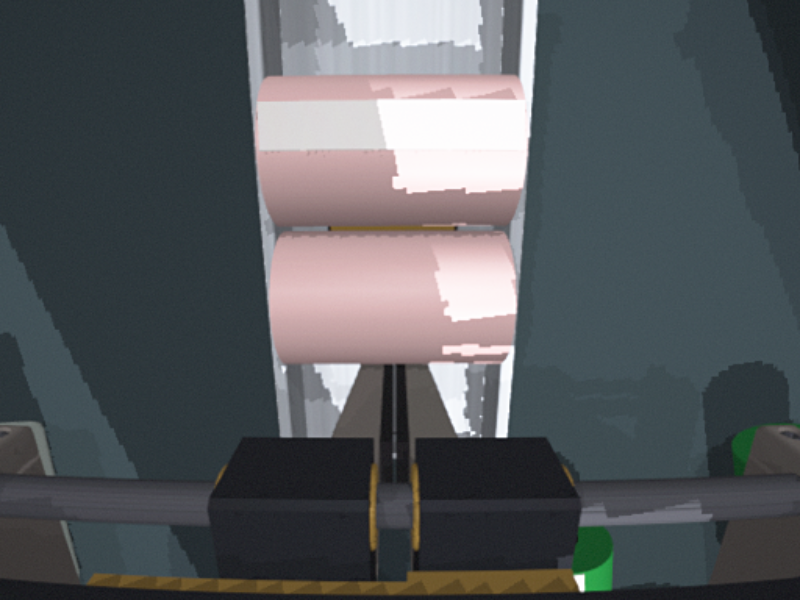

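The roll (392,300) rides square on the fingertip and is about to meet the stored roll (392,150). I go on slower.

{"method": "carry_out", "body": {
  "rotation": [
    [0, 0, 0],
    [0, 0, 0],
    [0, 0, 0],
    [0, 0, 0],
    [0, 0, 0],
    [0, 0, 0],
    [0, 0, 0],
    [0, 0, 0],
    [0, 0, 0]
  ],
  "translation": [
    [0.3, 0, 0],
    [0.3, 0, 0],
    [0.3, 0, 0],
    [0.3, 0, 0],
    [0.3, 0, 0],
    [0.3, 0, 0],
    [0.3, 0, 0],
    [0.3, 0, 0],
    [0.3, 0, 0]
  ],
  "fingers": [0, 0, 0, 0, 0, 0, 0, 0, 0]
}}

```text
clock: 5.25
tcp_pos: [542.4, 130.5, 42.4]
orientation: [[0.967, -0.217, 0.136], [-0.215, -0.976, -0.03], [0.139, -0.0, -0.99]]
ft_force: [-1.6, 0.8, 0.9]
opening: 0.004
finger_force: 0.5
```

{"method": "carry_out", "body": {
  "rotation": [
    [0, 0, 0],
    [0, 0, 0],
    [0, 0, 0],
    [0, 0, 0],
    [0, 0, 0],
    [0, 0, 0],
    [0, 0, 0],
    [0, 0, 0]
  ],
  "translation": [
    [0.3, 0, 0],
    [0.3, 0, 0],
    [0.3, 0, 0],
    [0.3, 0, 0],
    [0.3, 0, 0],
    [0.3, 0, 0],
    [0.3, 0, 0],
    [0.3, 0, 0]
  ],
  "fingers": [0, 0, 0, 0, 0, 0, 0, 0]
}}

```text
clock: 5.92
tcp_pos: [565.7, 125.4, 45.8]
orientation: [[0.967, -0.217, 0.136], [-0.214, -0.976, -0.03], [0.139, -0.0, -0.99]]
ft_force: [-0.2, 0.5, -0.6]
opening: 0.005
finger_force: 0.0
```

{"method": "carry_out", "body": {
  "rotation": [
    [0, 0, 0],
    [0, 0, 0],
    [0, 0, 0]
  ],
  "translation": [
    [0.15, 0, 0],
    [0.15, 0, 0],
    [0, 0, 0]
  ],
  "fingers": [0, 0, 0]
}}

```text
clock: 6.17
tcp_pos: [568.4, 124.7, 46.1]
orientation: [[0.967, -0.217, 0.136], [-0.215, -0.976, -0.03], [0.139, -0.0, -0.99]]
ft_force: [0.0, -0.5, 0.3]
opening: 0.001
finger_force: 0.0
```

{"method": "carry_out", "body": {
  "rotation": [
    [0, 0, 0],
    [0, 0, 0],
    [0, 0, 0]
  ],
  "translation": [
    [0.15, 0, 0],
    [0.15, 0, 0],
    [0, 0, 0]
  ],
  "fingers": [0, 0, 0]
}}

```text
clock: 6.42
tcp_pos: [571.3, 124.1, 46.6]
orientation: [[0.967, -0.217, 0.136], [-0.214, -0.976, -0.03], [0.139, -0.0, -0.99]]
ft_force: [-0.4, 0.4, -0.0]
opening: 0.006
finger_force: 0.2
```

{"method": "carry_out", "body": {
  "rotation": [
    [0, 0, 0],
    [0, 0, 0]
  ],
  "translation": [
    [0.15, 0, 0],
    [0, 0, 0]
  ],
  "fingers": [0, 0]
}}

```text
clock: 6.58
tcp_pos: [572.5, 123.8, 46.7]
orientation: [[0.967, -0.217, 0.136], [-0.215, -0.976, -0.03], [0.139, 0.0, -0.99]]
ft_force: [-0.7, 1.0, -0.3]
opening: 0.003
finger_force: 0.2
```

```bash
python3 w.py w4|head -1
```

```text
[[-0.22, 0.96, 0.15, 629.64], [-0.98, -0.21, -0.03, 111.31], [-0.0, -0.15, 0.99, 227.58], [0.0, 0.0, 0.0, 1.0]] [572.5 123.8  46.7] [-0.41122753 -0.1362375  -0.1297459 ]
```

View pics/w4.png

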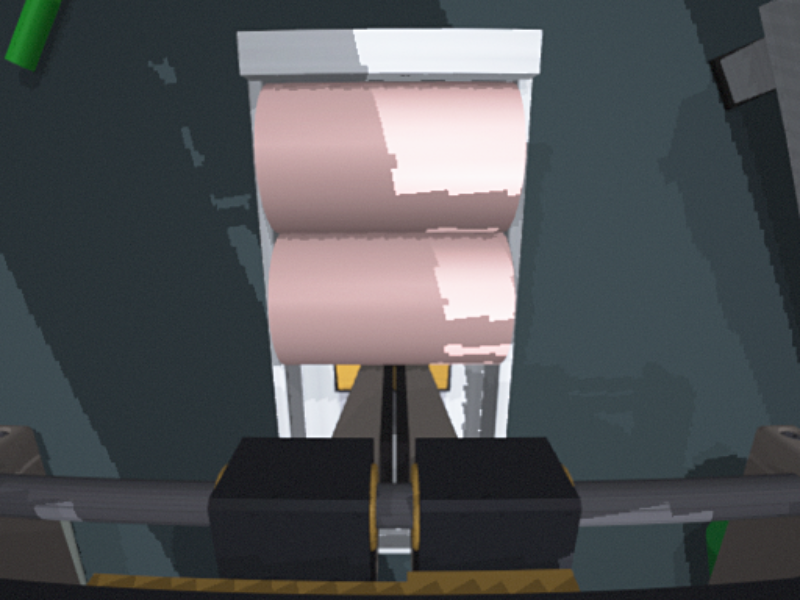

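The stored roll (390,155) is almost at the stop (row 75), the pushed roll (392,300) is tight behind it, and the brass tongue shows behind at (350,375). I nudge in small steps until the force shows the stop.

{"method": "carry_out", "body": {
  "rotation": [
    [0, 0, 0],
    [0, 0, 0]
  ],
  "translation": [
    [0.1, 0, 0],
    [0, 0, 0]
  ],
  "fingers": [0, 0]
}}

```text
clock: 6.8
tcp_pos: [572.7, 123.6, 46.6]
orientation: [[0.967, -0.217, 0.134], [-0.215, -0.976, -0.03], [0.138, 0.0, -0.99]]
ft_force: [-4.5, 1.4, 0.6]
opening: 0.003
finger_force: 2.0
```

{"method": "carry_out", "body": {
  "rotation": [
    [0, 0, 0],
    [0, 0, 0]
  ],
  "translation": [
    [0.1, 0, 0],
    [0, 0, 0]
  ],
  "fingers": [0, 0]
}}

```text
clock: 6.97
tcp_pos: [572.7, 123.4, 46.4]
orientation: [[0.967, -0.217, 0.133], [-0.215, -0.976, -0.03], [0.136, 0.001, -0.991]]
ft_force: [-6.9, 2.9, 1.1]
opening: 0.005
finger_force: 3.5
```

The force is over 7 N and the TCP no longer advances, so both rolls are home on the stop. I ease back slowly, then lift off.

{"method": "carry_out", "body": {
  "rotation": [
    [0, 0, 0],
    [0, 0, 0],
    [0, 0, 0],
    [0, 0, 0],
    [0, 0, 0],
    [0, 0, 0],
    [0, 0, 0],
    [0, 0, 0],
    [0, 0, 0],
    [0, 0, 0]
  ],
  "translation": [
    [-0.15, 0, 0],
    [-0.15, 0, 0],
    [-0.15, 0, 0],
    [-0.15, 0, 0],
    [-0.15, 0, 0],
    [-0.15, 0, 0],
    [-0.2, 0, 0],
    [-0.5, 0, 0],
    [-1, 0, 0],
    [0, 0, 0]
  ],
  "fingers": [0, 0, 0, 0, 0, 0, 0, 0, 0, 0]
}}

```text
clock: 7.8
tcp_pos: [546.8, 128.9, 42.7]
orientation: [[0.967, -0.217, 0.133], [-0.214, -0.976, -0.031], [0.137, 0.001, -0.991]]
ft_force: [-0.7, -1.0, -0.1]
opening: 0.008
finger_force: 0.0
```

{"method": "carry_out", "body": {
  "rotation": [
    [0, 0, 0],
    [0, 0, 0],
    [0, 0, 0],
    [0, 0, 0],
    [0, 0, 0],
    [0, 0, 0],
    [0, 0, 0],
    [0, 0, 0]
  ],
  "translation": [
    [0, 0, -1],
    [0, 0, -2],
    [0, 0, -3],
    [0, 0, -3],
    [0, 0, -3],
    [0, 0, -2],
    [0, 0, 0],
    [0, 0, 0]
  ],
  "fingers": [0, 0, 0, 0, 0, 0, 0, 0]
}}

```text
clock: 8.47
tcp_pos: [531.1, 133.5, 183.8]
orientation: [[0.966, -0.216, 0.139], [-0.214, -0.976, -0.029], [0.142, -0.002, -0.99]]
ft_force: [-0.1, 0.5, -0.4]
opening: 0.006
finger_force: 0.0
```

```bash
python3 w.py w5; python3 - <<'E'
from h import *
s=r.state(); c=optics.get_calibration("wrist"); d=np.load("w.npz")["d"]
print(s["clock"],s["ft_force"])
E
```

```text
[[-0.22, 0.97, 0.15, 587.53], [-0.98, -0.21, -0.03, 120.88], [-0.0, -0.15, 0.99, 364.81], [0.0, 0.0, 0.0, 1.0]] [530.2 133.2 182.3] [-0.13787399  0.30644148  0.0212769 ]
brass [460. 113.] 384 [ 578.9 -124.5   30.3] zmax 34.1 rect [ 579.3 -116.2] [17.5 66.5] 10.4
brass [252. 168.] 606 [568.3 125.6  31.5] zmax 60.8 rect [568.7 125.9] [51.3 16.5] 77.4
brass [236. 373.] 3284 [532.6 131.8 301. ] zmax 307.8 rect [419.9 216.2] [458.  268.7] 76.9
8.5167 [-0.13787399  0.30644148  0.0212769 ]
```

View pics/w5.png

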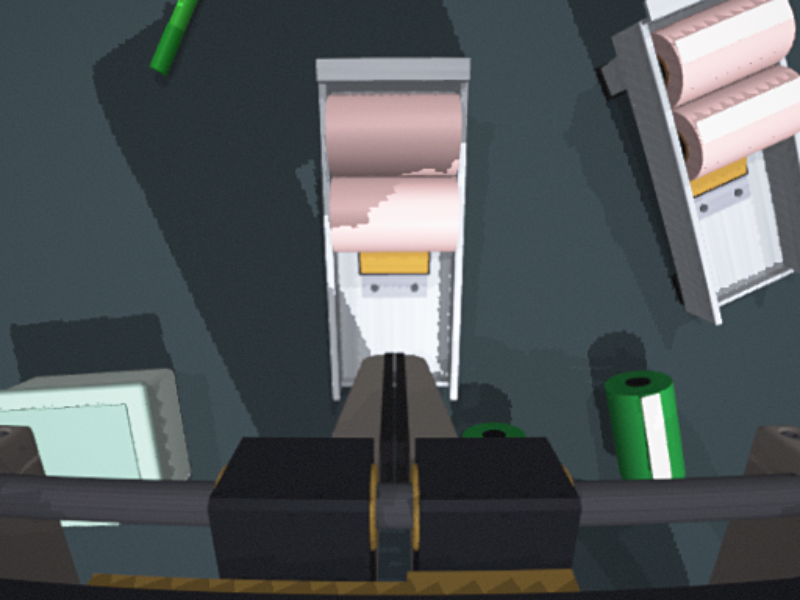

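Both rolls, at (393,135) and (393,215), rest behind the raised tongue at (393,262), as in the full tray. Nothing touches the robot, so I hand in.

```bash
python3 -c "
from rig import r
print(r.sign_off())"
```

```text
the job is handed in; nothing more can be done
None
```

The roll was pushed up over the tongue until both rolls were tight on the top stop (over 7 N); let go, both rest behind the raised tongue, nothing else was touched, and the job was handed in at about 8.5 s.

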